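# Put centrifuge tube adapters back in their nests

## Task

The two centrifuge tube adapters standing on the bench, one round and one square, belong on the sloped adapter stand. Put each one back in the nest that has its shape, fully home and flat on the pocket floor, and let go. Set them in rather than dropping them, and leave the tube rack, the jar and the timer where they are.

Things in the scene. Friction and masses are not known exactly. Their poses are not given: they have to be found in the camera images.
- round_adapter: Round tube adapter, 66 mm in diameter. Grey plastic, body 50 mm tall, its lowest 5 mm tapered in by 2 mm. Origin: centre of underside, z up. Tube bores in its top, and in the middle of the top an upright pull tab, 10 mm thick (along x), 26 mm wide (along y), 38 mm high (top 88 mm above the origin). 0.08 to 0.17 kg. Starts upright on the bench.
- square_adapter: Square tube adapter, 56 x 56 mm, sides along its x and y. Grey plastic, body 50 mm tall, its lowest 5 mm tapered in by 2 mm. Origin: centre of underside, z up. Tube bores in its top, and in the middle of the top an upright pull tab, 10 mm thick (along x), 26 mm wide (along y), 38 mm high (top 88 mm above the origin). 0.08 to 0.17 kg. Starts upright on the bench.
- round_seat (a point): Round nest, pocket 72 mm in diameter. Point: centre of the pocket floor, 18 mm below the rim of its white plastic block (104 x 104 x 24 mm). z is the pocket's normal, 30 degrees from vertical, leaning to the stand's low front; x runs up the slope to the back, y level along the row. Blocks stand in any order, 108 mm between centres.
- square_seat (a point): Square nest, pocket 62 x 62 mm, sides along x and y. Point: centre of the pocket floor, 18 mm below the rim of its white plastic block (104 x 104 x 24 mm). z is the pocket's normal, 30 degrees from vertical, leaning to the stand's low front; x runs up the slope to the back, y level along the row. Blocks stand in any order, 108 mm between centres.
- long_seat (a point): Oblong nest, pocket 46 (x) by 88 mm (y), for an adapter not here. Point: centre of the pocket floor, 18 mm below the rim of its white plastic block (104 x 104 x 24 mm). z is the pocket's normal, 30 degrees from vertical, leaning to the stand's low front; x runs up the slope to the back, y level along the row. Blocks stand in any order, 108 mm between centres.
- stand: The sloped stand of bent steel sheet, fixed, 336 mm wide (y), 125 mm deep; origin on the bench under the middle nest. Its x points level to its high back edge, 75 mm above the bench (the back rims of the nests reach 93 mm); the nests' undersides have their centres 46 mm above the bench.
- tube_rack: Bystander: blue and white test-tube rack with a few capped tubes, 104 x 250 mm, 72 mm high, tube caps to 106 mm, beyond the adapters; origin at the centre of its underside.
- jar: Bystander: small jar with a white screw cap, 60 mm in diameter, 75 mm high; origin at the centre of its underside.
- timer: Bystander: flat white bench timer, 60 x 70 mm, 16 mm thick; origin at the centre of its underside.
Mind the look-alikes: they are no part of the job. What is shaped like the round_adapter but purple is not meant.

How it is judged (in metres and radians):
At the end, for the whole second after the job is handed in: The round adapter in the round nest and the square adapter in the square nest: each underside within 3 mm of the pocket floor, within 5 mm of the pocket's centre along both nest axes, its axis within 4 degrees of the nest's, at rest (x of round_adapter in the frame of round_seat between -0.005 and 0.005 m and y of round_adapter in the frame of round_seat between -0.005 and 0.005 m and z of round_adapter in the frame of round_seat between -0.003 and 0.003 m and angle between the z axis of round_adapter and the z axis of round_seat, either way round below 0.07 rad and linear speed of each of round_adapter, square_adapter below 0.01 m/s and x of square_adapter in the frame of square_seat between -0.005 and 0.005 m and y of square_adapter in the frame of square_seat between -0.005 and 0.005 m and z of square_adapter in the frame of square_seat between -0.003 and 0.003 m and angle between the z axis of square_adapter and the z axis of square_seat, either way round below 0.07 rad); the robot touches nothing.
It fails at once if the tube rack is moved more than 30 mm (distance of tube_rack from where it was at the start of the episode above 0.03 m).
It fails at once if the jar is moved more than 30 mm (distance of jar from where it was at the start of the episode above 0.03 m).
It fails at once if the timer is moved more than 30 mm (distance of timer from where it was at the start of the episode above 0.03 m).
It fails at once if the round adapter is dropped: it moves faster than 0.6 m/s out of the fingers (a fall of about 20 mm) (linear speed of round_adapter above 0.6 m/s and contact force between the fingers and round_adapter below 0.1 N).
It fails at once if the square adapter is dropped: it moves faster than 0.6 m/s out of the fingers (a fall of about 20 mm) (linear speed of square_adapter above 0.6 m/s and contact force between the fingers and square_adapter below 0.1 N).
It also fails if it takes over 56 s, if anything falls off the work surface, if the arm or the gripper's body presses on something with over 40 N, if the wrist force passes 120 N, or if a joint passes its speed limit or range.

## Robot

A 6-joint arm with a two-finger parallel gripper is mounted at the origin on the work surface. World frame = base frame: x ahead of the robot, y to its left, z up, the work surface at z = 0. Lengths are in mm, angles in rad, forces in N, time in s.
With the tool pointing down it reaches from about 350 to 775 mm from the base axis. Payload 7.3 kg.
Tool frame: the origin (TCP) lies midway between the tips of the shut fingers; the grasp point (between the pads) lies 19 mm behind it; z points along the fingers, y is the line along which they close (so a half turn about z gives the same grasp; the last joint's range is limited). The gripper opens to 92 mm and grips with 3 to 60 N. Pads are 19 mm wide; open, the fingers measure 130 mm over their backs; the gripper's body (75 mm by 190 mm) begins 47 mm behind the grasp point.
Start: joints at [-1.334, 0.342, 1.524, -0, 1.275, -0.146], TCP at [196.121, -487.013, 226.741] pointing down, gripper open.
Joint ranges: [-2.53, 2.53], [-0.77, 2.02], [0.04, 2.7], [-1, 4.14], [0.28, 2.66], [-3.11, 3.11]. Speed limits (rad/s): [2.57, 2.57, 3.14, 3.14, 3.14, 3.14].

## Interface

Orientations are given as [roll, pitch, yaw] about the fixed x, y, z axes, in that order (R = Rz(yaw) Ry(pitch) Rx(roll)).
In Python, from plant import bot gives the robot as it stands.
- The arm moves only by the tool servo_tool, never from a script. Its argument "deltas" is a list of rows, each a list of 2 entries, a list of its own where there are three numbers: the shift along the tool's x, y, z in m, then the turn, a rotation vector about the tool's x, y, z in degrees. A call has 1 to 20 rows; each row shifts and turns the commanded pose from where the row before left it, along the tool's axes as they then stand; what a row does not reach is not made up. A row lasts 1/8 s, in which the tool goes at most 62.5 mm and 10.7 degrees, less where a joint would pass 70% of its speed; a pose out of reach is approached as far as the arm can. A call with a gripper value outside its range is refused whole. "fingers" is the opening, from 0 (shut) to 1 (fully open), set as the call begins (left out, the last holds). The fingers move at their own pace and stop on an object; the grip force is fixed at half the most. Time passes only in rows, so rows that do not move let the fingers close. It gives the time, the measured TCP pose, the force, the opening and the grip force at its end, in the units of the state.
- bot.get_obs(): the state, without advancing time (a new reading comes with each control period).
- bot.capture(name): name is "scene" or "top"; returns the picture (400x640x3 uint8, red, green, blue); there is no depth.
- bot.camera_model(name): a dict with "mtx" (3x3 intrinsics, pixels), "dist" ([k1, k2, p1, p2, k3] as OpenCV has them; the pictures are not rectified), "xyz" and "rotation" of the camera in the world. Camera axes: x right, y down, z forward; pixel columns grow to the right and rows downward; lengths in mm; the calibration is good to about 2 mm. A picture is of the moment at which its call begins. camera_model takes no time and is no camera call.
- bot.close_job(): hands the job in; it is judged then, once.
The state is a dict: "time": time; "joint_positions": joint angles; "dq": joint speeds; "tau": joint torques, N m; "tool_pos": TCP position; "tcp_rot": TCP orientation; "contact_force": force on the tool from outside, world axes, zero at the start; "moment": the same for the moment, N m; "grip_width": finger opening in mm; "finger_force": force on a finger pad.
Only numpy, scipy, OpenCV 4.12 (cv2) and the standard library are available. Lean on these libraries where they do the work, as an engineer would, in place of code of your own. Each camera call takes 0.05 s, during which the arm holds its last target. There are 200 camera calls.

## Working session

There is one attempt and no reset: what is moved stays moved. The work goes in short steps, Python scripts to look and compute and a tool call to move; the robot and the scene stay as the last step left them, time stands still between calls to the robot, and variables do not carry over. Pictures are saved under pics/ and viewed, at most 10 in all, crops included, and the job is handed in when it is done.

Besides the shell and the picture viewer there is one more tool, called after ">>>" as name(argument=value, ...), one argument or row to a line, values as JSON. servo_tool: Moves the arm, as the interface text tells. Its arguments: {"type":"object","properties":{"deltas":{"type":"array"},"fingers":{"type":"number"}},"required":["deltas"]}

```bash
ls; mkdir -p pics; python3 - <<'E'
from plant import bot
import cv2
for n in("scene","top"):
    cv2.imwrite(f"pics/{n}0.png",cv2.cvtColor(bot.capture(n),cv2.COLOR_RGB2BGR)); m=bot.camera_model(n); print(n,m)
print(bot.get_obs())
E
```

```text
pics
scene {'mtx': array([[401.8837806 ,   0.        , 320.65661891],
       [  0.        , 401.8837806 , 198.20389802],
       [  0.        ,   0.        ,   1.        ]]), 'dist': array([-0.02495253,  0.        ,  0.        ,  0.        ,  0.        ]), 'xyz': array([1111.95173618, -159.51943097,  909.02384255]), 'rotation': array([-2.56274338, -0.00410871,  1.38903812])}
top {'mtx': array([[368.94656659,   0.        , 315.48840277],
       [  0.        , 368.94656659, 197.84892372],
       [  0.        ,   0.        ,   1.        ]]), 'dist': array([-0.04065418,  0.        ,  0.        ,  0.        ,  0.        ]), 'xyz': array([388.55045586, -76.27527262, 872.75465554]), 'rotation': array([-2.95960763,  0.01849556, -1.56565258])}
{'time': 0.1, 'joint_positions': array([-1.33398569e+00,  3.42616971e-01,  1.52488151e+00, -3.00197669e-05,
        1.27539298e+00, -1.46001053e-01]), 'dq': array([-0.00019476, -0.00087951, -0.00323992,  0.00027361,  0.00091133,
       -0.00094727]), 'tau': array([ 1.43924295e-03, -4.32003808e+01, -2.44694674e+01,  7.18382746e-02,
        5.25894959e-02, -5.12763370e-05]), 'tool_pos': array([ 196.03332114, -486.65686703,  226.14713707]), 'tcp_rot': array([-3.14030349e+00, -1.60551516e-04,  3.82820346e-01]), 'contact_force': array([-0.34964134,  0.82519259, -0.19186351]), 'moment': array([-0.02484282,  0.03682944, -0.00655346]), 'finger_force': 0.0, 'grip_width': 91.59685026373063}
```

View pics/scene0.png

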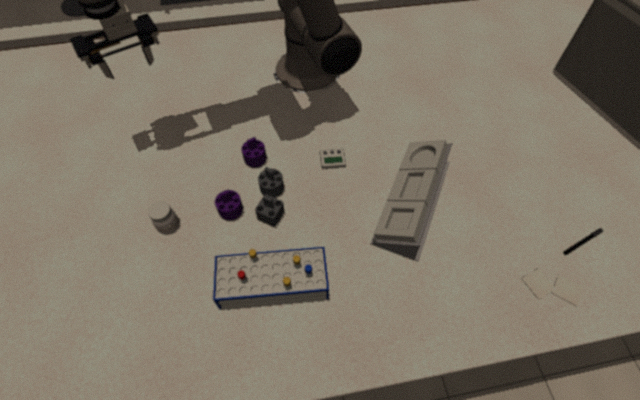

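View pics/top0.png

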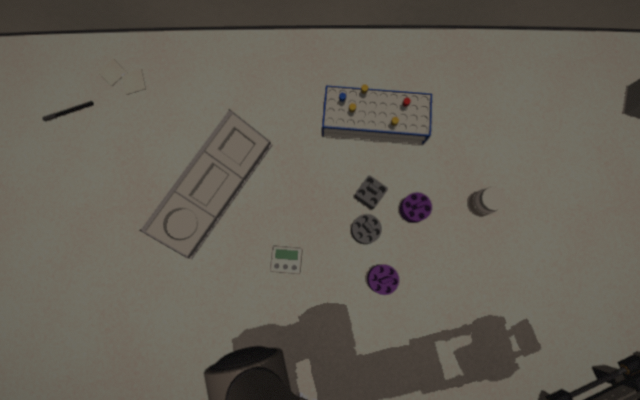

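The top view shows the grey round adapter at about (366,229), the grey square one at (370,191), and purple decoys at (416,207) and (383,279). The stand's round nest is at (181,224), the oblong at (209,184) and the square at (237,147). I need enlarged crops for the tabs and the slope direction.

```bash
python3 - <<'E'
import cv2,numpy as np
t=cv2.imread("pics/top0.png");s=cv2.imread("pics/scene0.png")
def up(im,x0,y0,w,h,k): 
    return cv2.convertScaleAbs(cv2.resize(im[y0:y0+h,x0:x0+w],(w*k,h*k),interpolation=cv2.INTER_CUBIC),alpha=1.5)
a=up(t,130,100,150,165,3);a=a[:480,:400]
b=up(s,360,130,100,135,4)[:480]
cv2.imwrite("pics/c1.png",np.hstack([a,cv2.copyMakeBorder(b[:480],0,480-len(b[:480]),0,0,0)]))
a=up(t,340,165,60,90,6)[:540];b=up(s,240,155,60,80,6);b=cv2.copyMakeBorder(b,0,540-len(b),0,0,0)
cv2.imwrite("pics/c2.png",np.hstack([a,b]))
E
```

```text
(no output)
```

View pics/c1.png

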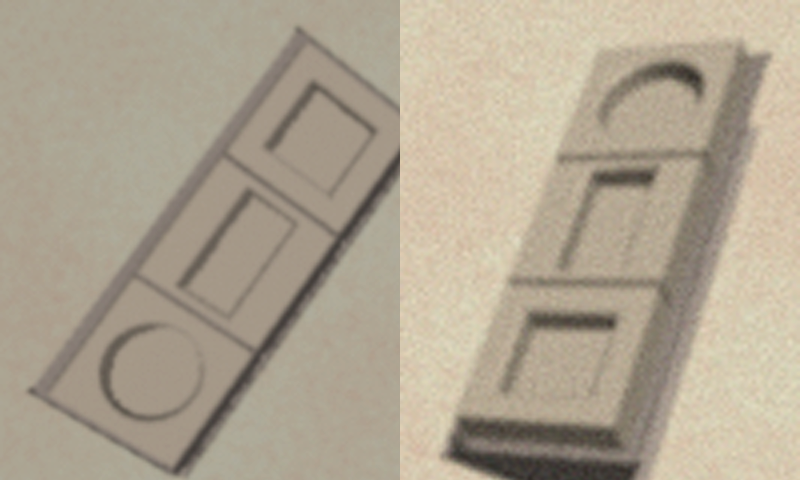

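View pics/c2.png

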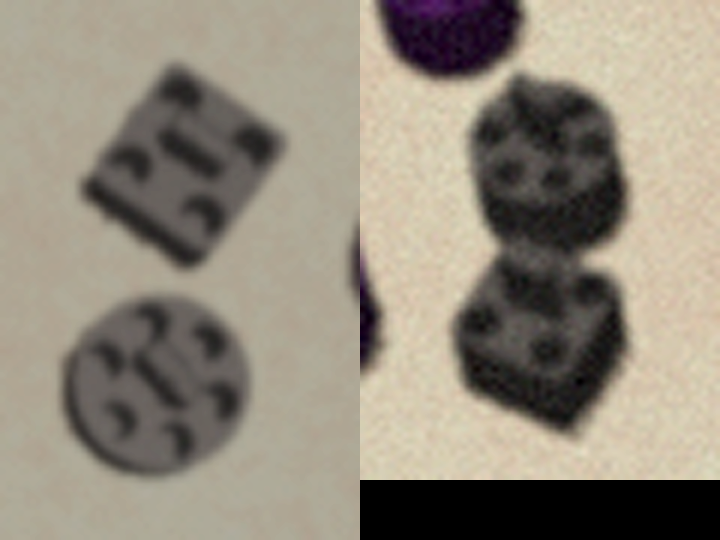

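The slope direction is decided next by triangulating the row's outer corners. The crops show the square's tab running parallel to its upper-right edge and the round one's tab at about 45° in the image.

```bash
cat > h.py <<'E'
import cv2,numpy as np
from scipy.spatial.transform import Rotation as R
from scipy.optimize import least_squares
from plant import bot
M={n:bot.camera_model(n) for n in("scene","top")}
def ray(n,p):
    m=M[n];u=cv2.undistortPoints(np.array(p,float).reshape(-1,1,2),m['mtx'],m['dist'])[:,0]
    return m['xyz'],np.c_[u,np.ones(len(u))]@R.from_euler('xyz',m['rotation']).as_matrix().T
def plane(n,p,z):
    o,d=ray(n,p);return o+d*((z-o[2])/d[:,2])[:,None]
def tri(a,b):
    out=[]
    for p,q in zip(a,b):
        A=np.zeros((3,3));B=np.zeros(3)
        for n,x in(("top",p),("scene",q)):
            o,d=ray(n,[x]);d=d[0]/np.linalg.norm(d);P=np.eye(3)-np.outer(d,d);A+=P;B+=P@o
        out.append(np.linalg.solve(A,B))
    return np.array(out)
def adapters(im,n):
    h=cv2.cvtColor(im,cv2.COLOR_RGB2HSV);v=im.max(2)
    return v
E
python3 - <<'E'
from h import *
np.set_printoptions(precision=1,suppress=True)
T=cv2.imread("pics/top0.png");S=cv2.imread("pics/scene0.png")
t=np.float32([[190,256.7],[146.7,229.3],[270,143],[229,113]]).reshape(-1,1,2)
s=np.float32([[410,142.5],[446,140.5],[374,234],[413,238]]).reshape(-1,1,2)
c=(3,30,.01)
t=cv2.cornerSubPix(cv2.cvtColor(T,6),t,(4,4),(-1,-1),c)[:,0];s=cv2.cornerSubPix(cv2.cvtColor(S,6),s,(3,3),(-1,-1),c)[:,0]
print(t,s,tri(t,s))
for n,p in(("top",t),("scene",s)):
  for hy in((93,41,93,41),(41,93,41,93)):
    q=np.array([plane(n,[x],z)[0] for x,z in zip(p,hy)]);d=q[2]-q[0];e=q[3]-q[1]
    print(n,hy,q.mean(0),np.linalg.norm(d),np.linalg.norm(e),np.linalg.norm((q[1]-q[0])[:2]),np.linalg.norm((q[3]-q[2])[:2]),np.degrees(np.arctan2(d[1],d[0])),np.degrees(np.arctan2(e[1],e[0])))
g=T.max(2).astype(int);sat=g-T.min(2)
print(g[150:260:6,345:395:3])
print(sat[150:260:12,345:440:5])
E
```

```text
[[186.4 257.8]
 [146.7 229.3]
 [269.7 140.5]
 [229.  113. ]] [[409.4 141.8]
 [445.2 141. ]
 [373.7 233.7]
 [412.2 236.4]] [[403.8 233.7  32. ]
 [463.1 305.1  87.7]
 [679.9  52.1  41.5]
 [727.1 132.4  91. ]]
top (93, 41, 93, 41) [570.3 182.4  67. ] 309.3607286906545 333.2959038110619 133.1230587554537 140.0309184844932 -33.261444793512254 -32.139199424756384
top (41, 93, 41, 93) [568.2 179.3  67. ] 329.99126648550254 312.4587652598688 92.9598670368982 98.86517532658875 -33.26144479351223 -32.13919942475639
scene (93, 41, 93, 41) [572.1 181.7  67. ] 301.33960235789067 334.3887886064153 128.24549466889465 103.45450844782627 -33.02947549011608 -33.83790682424874
scene (41, 93, 41, 93) [571.5 178.9  67. ] 320.5420551607423 314.35683077861194 91.79963386605615 87.06560643022112 -33.02947549011606 -33.83790682424873
[[117 117 117 116 117 115 117 116 117 117 116 116 117 116 116 117 116]
 [116 116 117 116 116 116 116 116 117 117 115 116 117 117 116 116 116]
 [117 117 117 117 117 117 116 116 117 117 116 116 116 116 116 117 116]
 [115 117 116 116 117 117 117 116 116 117 116 117 116 117 116 117 
[... 971 characters left out ...]
16 117 116 116 116 116 116]
 [117 116 117 117 116 116 116 116 117 115 116 116 116 116 116 116 117]]
[[15 15 13 14 16 18 16 15 17 18 19 18 16 14 16 15 15 16 16]
 [16 14 15 16 16 19 19 17 19 18 16 15 15 18 17 16 16 16 16]
 [17 16 17 15 18 16 15 16 18 17 15 16 18 13 14 14 14 16 15]
 [18 18 17 11  6  6  5  5 10 16 15 17 16 15 16 15 15 17 16]
 [16 16 10  4  7  6  5  8 17 15 17 18 20 37 17 32 17 15 17]
 [18 17 17 18 17 16 15 17 18 17 18 13 38 31 34 38 28 21 19]
 [18 19  6  5  5  8  1 14 16 16 19 16 17  7  7 16 18 19 17]
 [16 14  7  3  7  6  6 10 17 17 16 16 16 19 18 19 19 17 16]
 [15 18 16 17 12 14 15 14 14 16 16 19 17 19 19 18 17 17 18]
 [17 16 17 17 14 14 14 16 15 16 16 20 17 19 19 18 20 16 15]]
```

```bash
cat > m.py <<'E'
from h import *
np.set_printoptions(precision=2,suppress=True)
T=cv2.imread("pics/top0.png");S=cv2.imread("pics/scene0.png")
# u (up slope), v (along row): square corners, oblong corners, outer corners
uv=np.array([(31,-139),(-31,-139),(-31,-77),(31,-77),(23,-44),(-23,-44),(-23,44),(23,44),(52,-160),(-52,-160),(-52,160),(52,160)],float)
tc=np.array([(312,82),(378,130),(335,197),(267,150),(248,190),(297,220),(230,318),(180,287)])/3+[130,100]
sc=(np.array([(600,393),(502,393),(530,313),(615,313),(630,268),(560,270),(592,170),(657,170)])-[400,0])/4+[360,130]
tc=np.r_[tc,[(229,113),(269.7,142),(190,256.7),(146.7,229.3)]]
sc=np.r_[sc,[(412.2,236.4),(373.7,233.7),(409.4,141.8),(445.2,141)]]
for n,I,p in(("top",T,tc),("scene",S,sc)):
    g=cv2.cvtColor(I,6)
    q0=np.float32(p).reshape(-1,1,2);q=cv2.cornerSubPix(g,q0.copy(),(2,2),(-1,-1),(3,30,.01))
    q=np.where(np.linalg.norm(q-q0,axis=2,keepdims=True)<1.5,q,q0)[:,0]
    w=np.array([plane(n,[x],66.8+u/2)[0,:2] for x,(u,v) in zip(q,uv)])
    L=np.c_[uv[:,0]*.866,uv[:,1]]
    f=lambda a:((L@np.array([[np.cos(a[2]),np.sin(a[2])],[-np.sin(a[2]),np.cos(a[2])]])+a[:2])-w)
    r=least_squares(lambda a:f(a).ravel(),[570,180,1.0],loss='soft_l1',f_scale=2)
    print(n,r.x[:2],np.degrees(r.x[2]));print(np.c_[f(r.x)].round(1).tolist())
# adapters in top view
g=T.max(2);m=((g<92)&(T.max(2).astype(int)-T.min(2)<16)).astype('u1');m[:, :330]=0;m[:,398:]=0;m[:160]=0;m[255:]=0
for c in cv2.findContours(m,0,1)[0]:
    if cv2.contourArea(c)<200: continue
    h=cv2.convexHull(c)[:,0].astype(float);w=plane("top",h,50)[:,:2];(cx,cy),sz,an=cv2.minAreaRect(w.astype('f4'))
    print("obj",cv2.boundingRect(c),(cx,cy),sz,an); print(w.round(0).tolist())
E
python3 m.py
```

```text
top [566.63 177.27] 57.58353824825299
[[-1.2, -0.6], [1.0, -0.1], [2.1, 2.3], [2.9, 1.7], [1.3, -0.3], [-2.7, -1.7], [-0.9, -2.0], [1.0, 0.2], [-1.3, -6.4], [-0.5, 5.7], [1.2, 2.8], [-6.8, -1.1]]
scene [571.28 180.36] 56.895881243619144
[[0.9, -5.8], [-2.8, -1.7], [0.6, -0.1], [0.2, 2.5], [1.1, -6.0], [-0.4, -4.3], [-2.0, 1.2], [-3.1, 2.4], [2.2, 5.6], [0.4, 0.5], [2.1, -0.5], [-0.9, 1.0]]
obj (350, 214, 32, 31) (469.6831970214844, -172.1630859375) (64.03492736816406, 68.65657043457031) 44.359214782714844
[[503.0, -181.0], [501.0, -187.0], [499.0, -192.0], [487.0, -203.0], [483.0, -205.0], [474.0, -207.0], [465.0, -207.0], [458.0, -204.0], [454.0, -202.0], [445.0, -193.0], [438.0, -182.0], [436.0, -175.0], [436.0, -166.0], [438.0, -157.0], [441.0, -153.0], [454.0, -140.0], [460.0, -138.0], [478.0, -138.0], [487.0, -145.0], [494.0, -151.0], [499.0, -158.0], [503.0, -167.0]]
obj (353, 176, 35, 34) (552.43310546875, -183.94590759277344) (55.668006896972656, 66.72538757324219) 54.01275634765625
[[591.0, -187.0], [582.0, -201.0], [570.0, -216.0], [563.0, -223.0], [561.0, -223.0], [556.0, -220.0], [526.0, -199.0], [517.0, -192.0], [515.0, -188.0], [515.0, -181.0], [533.0, -154.0], [542.0, -145.0], [547.0, -145.0], [572.0, -164.0], [591.0, -178.0]]
```

>>> servo_tool(
  deltas=[
    [[0.0373, -0.012, 0.004], [0, 0, 0]],
    [[0.0373, -0.012, 0.004], [0, 0, 0]],
    [[0.0373, -0.012, 0.004], [0, 0, 0]],
    [[0.0373, -0.012, 0.004], [0, 0, 0]],
    [[0.0373, -0.012, 0.004], [0, 0, 0]],
    [[0.0373, -0.012, 0.004], [0, 0, 0]],
    [[0.0373, -0.012, 0.004], [0, 0, 0]],
    [[0.0373, -0.012, 0.004], [0, 0, 0]],
    [[0.0373, -0.012, 0.004], [0, 0, 0]],
    [[0.0373, -0.012, 0.004], [0, 0, 0]],
    [[0.0373, -0.012, 0.004], [0, 0, 0]],
    [[0.0373, -0.012, 0.004], [0, 0, 0]],
    [[0, 0, 0], [0, 0, -8]],
    [[0, 0, 0], [0, 0, -8]],
    [[0, 0, 0], [0, 0, -8]],
    [[0, 0, 0], [0, 0, -8]],
    [[0, 0, 0], [0, 0, 0]],
  ],
  fingers=0.5,
)

```text
time: 2.22
tool_pos: [557.3, -186.1, 178.3]
tcp_rot: [-3.141, 0.0, 0.94]
contact_force: [-0.6, -0.2, -0.3]
grip_width: 46.2
finger_force: 0.0
```

```bash
cat >> h.py <<'E'
def plan(xyz,Rt,show=True):
    o=bot.get_obs();Rc=R.from_euler('xyz',o['tcp_rot'])
    print("cur",o['time'],o['tool_pos'].round(1),np.degrees(o['tcp_rot']).round(1),"F",o['contact_force'].round(1),"w",round(o['grip_width'],1),o['finger_force'])
    print("shift in present tool axes mm",Rc.inv().apply(np.array(xyz)-o['tool_pos']).round(1),"turn deg",np.degrees((Rc.inv()*Rt).as_rotvec()).round(2))
    return Rc
down=lambda yaw:R.from_euler('xyz',[180,0,yaw],degrees=True)
E
python3 - <<'E'
from h import *
plan((557,-187,55),down(54))
a=bot.capture("top")[130:290,300:450];b=bot.capture("scene")[100:260,190:340]
im=np.hstack([cv2.resize(x,None,fx=2.6,fy=2.6,interpolation=2) for x in(a,b)])
cv2.imwrite("pics/p1.png",cv2.convertScaleAbs(im[:,:,::-1],alpha=1.5))
E
```

```text
cur 2.225 [ 557.3 -186.1  178.3] [-180.     0.    53.9] F [-0.6 -0.2 -0.3] w 46.2 0.0
shift in present tool axes mm [ -0.9   0.3 123.3] turn deg [-0.05  0.01 -0.14]
```

View pics/p1.png

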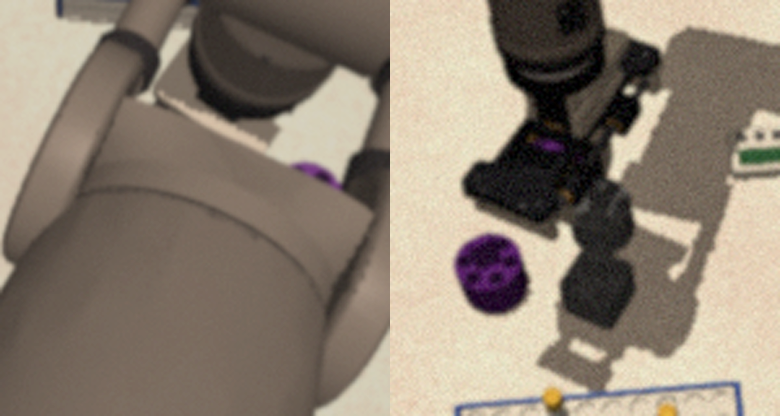

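The arm blocks the top view. In the scene view, the gripper hangs over the square adapter with open fingers. Descending and gripping.

>>> servo_tool(
  deltas=[
    [[0, 0, 0.03], [0, 0, 0]],
    [[0, 0, 0.03], [0, 0, 0]],
    [[0, 0, 0.03], [0, 0, 0]],
    [[0, 0, 0.02], [0, 0, 0]],
    [[-0.001, 0, 0.013], [0, 0, 0]],
    [[0, 0, 0], [0, 0, 0]],
  ],
)

```text
time: 3.08
tool_pos: [556.5, -187.0, 55.0]
tcp_rot: [-3.14, 0.0, 0.94]
contact_force: [0.2, -0.9, -0.1]
grip_width: 46.0
finger_force: 0.0
```

>>> servo_tool(
  deltas=[
    [[0, 0, 0], [0, 0, 0]],
    [[0, 0, 0], [0, 0, 0]],
    [[0, 0, 0], [0, 0, 0]],
    [[0, 0, 0], [0, 0, 0]],
    [[0, 0, 0], [0, 0, 0]],
  ],
  fingers=0,
)

```text
time: 3.7
tool_pos: [556.9, -187.0, 55.7]
tcp_rot: [-3.142, 0.0, 0.941]
contact_force: [0.9, -0.2, -0.7]
grip_width: 9.8
finger_force: 30.0
```

```bash
cat >> h.py <<'E'
C=np.array([568.5,178.5,66.8]);YAW=57.3
def seat(v,up,du=0,dv=0,C=C,yaw=YAW):
    Rn=R.from_euler('zy',[0,0]) if 0 else R.from_euler('ZY',[yaw,-30],degrees=True)
    return C+Rn.apply([du,v+dv,-18+up]),Rn*R.from_euler('x',180,degrees=True)
E
python3 - <<'E'
from h import *
p,Rt=seat(-108,55.5+50);print(p); Rc=plan(p,Rt)
p[2]+=60
o=bot.get_obs()['tool_pos'];print("lifted 140, then level shift:",Rc.inv().apply(p-o-[0,0,140]))
E
```

```text
[635.74765043  83.33794868 142.57722283]
cur 3.7 [ 556.9 -187.    55.7] [-180.     0.    53.9] F [ 0.9 -0.2 -0.7] w 9.8 29.9967223405838
shift in present tool axes mm [265.  -95.4 -86.9] turn deg [ 0.88 30.   -3.29]
lifted 140, then level shift: [264.9755476  -95.42509001  -6.89928935]
```

>>> servo_tool(
  deltas=[
    [[0, 0, -0.005], [0, 0, 0]],
    [[0, 0, -0.015], [0, 0, 0]],
    [[0, 0, -0.03], [0, 0, 0]],
    [[0, 0, -0.03], [0, 0, 0]],
    [[0, 0, -0.03], [0, 0, 0]],
    [[0, 0, -0.03], [0, 0, 0]],
  ],
)

```text
time: 4.45
tool_pos: [556.9, -187.0, 197.9]
tcp_rot: [3.14, -0.0, 0.941]
contact_force: [-0.3, -0.2, -1.4]
grip_width: 9.8
finger_force: 30.0
```

>>> servo_tool(
  deltas=[
    [[0.0265, -0.0095, 0], [0, 0, 0]],
    [[0.0265, -0.0095, 0], [0, 0, 0]],
    [[0.0265, -0.0095, 0], [0, 0, 0]],
    [[0.0265, -0.0095, 0], [0, 0, 0]],
    [[0.0265, -0.0095, 0], [0, 0, 0]],
    [[0.0265, -0.0095, 0], [0, 0, 0]],
    [[0.0265, -0.0095, 0], [0, 0, 0]],
    [[0.0265, -0.0095, 0], [0, 0, 0]],
    [[0.0265, -0.0095, 0], [0, 0, 0]],
    [[0.0265, -0.0095, 0], [0, 0, -3.3]],
    [[0, 0, 0], [0, 5, 0]],
    [[0, 0, 0], [0, 5, 0]],
    [[0, 0, 0], [0, 5, 0]],
    [[0, 0, 0], [0, 5, 0]],
    [[0, 0, 0], [0, 5, 0]],
    [[0, 0, 0], [0, 5, 0]],
    [[0, 0, 0], [0, 0, 0]],
  ],
)

```text
time: 6.58
tool_pos: [635.5, 82.1, 196.0]
tcp_rot: [-3.141, -0.523, 0.997]
contact_force: [-0.4, 0.3, -1.8]
grip_width: 9.7
finger_force: 30.0
```

```bash
python3 - <<'E'
from h import *
p,Rt=seat(-108,55.5+30);print(p); plan(p,Rt)
E
```

```text
[641.15005363  91.7530565  125.25671476]
cur 6.575 [635.5  82.1 196. ] [-180.   -29.9   57.1] F [-0.4  0.3 -1.8] w 9.7 29.995332956314087
shift in present tool axes mm [-25.6  -0.5  66.9] turn deg [ 0.04  0.05 -0.15]
```

>>> servo_tool(
  deltas=[
    [[-0.0085, 0, 0.022], [0, 0, 0]],
    [[-0.0085, 0, 0.022], [0, 0, 0]],
    [[-0.0085, -0.0005, 0.022], [0, 0, 0]],
    [[0, 0, 0], [0, 0, 0]],
  ],
)

```text
time: 7.08
tool_pos: [641.0, 93.4, 124.8]
tcp_rot: [-3.139, -0.521, 0.999]
contact_force: [-0.4, 0.2, -1.1]
grip_width: 9.2
finger_force: 30.0
```

```bash
python3 - <<'E'
from h import *
p,Rt=seat(-108,55.5+30);plan(p,Rt)
A=bot.capture("top");B=bot.capture("scene")
cv2.imwrite("pics/t2.png",A[:,:,::-1]);cv2.imwrite("pics/s2.png",B[:,:,::-1])
a=A[90:220,170:300];b=B[165:265,360:460]
im=np.hstack([cv2.resize(x,(400,400),interpolation=2) for x in(a,b)])
cv2.imwrite("pics/p2.png",cv2.convertScaleAbs(im[:,:,::-1],alpha=1.5))
E
```

```text
cur 7.075 [641.   93.4 124.8] [-179.8  -29.9   57.2] F [-0.4  0.2 -1.1] w 9.2 29.995601177215576
shift in present tool axes mm [-0.9  1.1 -1.1] turn deg [-0.14  0.12 -0.04]
```

View pics/p2.png

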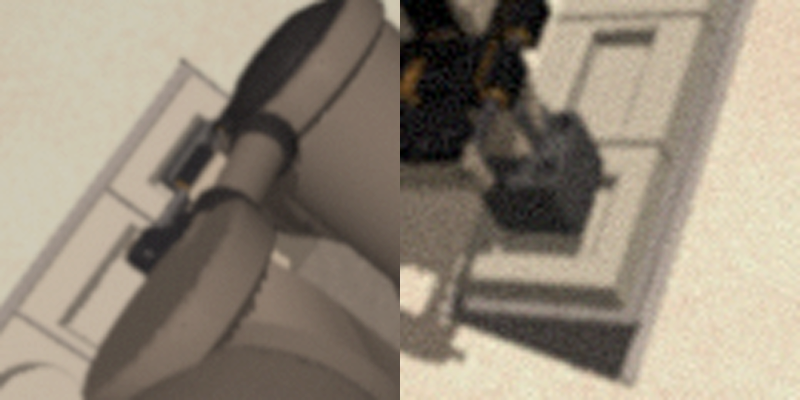

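The scene crop shows the square adapter over its pocket. Its near face has lower corners at about (382,221) and (405.5,223), and its right upper corner is at about (410,210). The top view is mostly blocked by the arm. I'll compare these with projections of the expected points.

```bash
cat >> h.py <<'E'
def proj(n,P):
    m=M[n];Ri=R.from_euler('xyz',m['rotation']).inv()
    return cv2.projectPoints(Ri.apply(np.atleast_2d(P)-m['xyz']),np.zeros(3),np.zeros(3),m['mtx'],m['dist'])[0][:,0]
E
python3 - <<'E'
from h import *
np.set_printoptions(precision=1,suppress=True)
o=bot.get_obs();Rc=R.from_euler('xyz',o['tcp_rot'])
c=[(28,28),(28,-28),(-28,-28),(-28,28)]  # tool x up slope, tool y = -row
for h in(5,50): print("adapter z",h,proj("scene",[o['tool_pos']+Rc.apply([x,y,55.5-h]) for x,y in c]).tolist())
Rn=R.from_euler('ZY',[YAW,-30],degrees=True)
print("pocket rim",proj("scene",[C+Rn.apply([x,-108-y,0]) for x,y in np.array(c)*31/28]).tolist())
B=cv2.imread("pics/s2.png");b=B[190:240,370:425]
cv2.imwrite("pics/p3.png",cv2.convertScaleAbs(cv2.resize(b,None,fx=11,fy=11,interpolation=cv2.INTER_CUBIC),alpha=2.2))
E
```

```text
adapter z 5 [[404.5755761135026, 222.76616183648994], [410.9524803798982, 203.9757941941663], [389.81649094205574, 203.7191109195714], [383.0289712374352, 221.86277559220585]]
adapter z 50 [[398.0397059312971, 210.87016437053103], [404.8043214942659, 191.8763144764777], [383.2587575143396, 192.02317170984296], [376.0713917023904, 210.35566554882504]]
pocket rim [[407.06820377889596, 228.154794495111], [413.95849498813715, 207.42161625955262], [390.8204498480473, 207.0116111153457], [383.43769034110494, 226.96091730983017]]
```

View pics/p3.png

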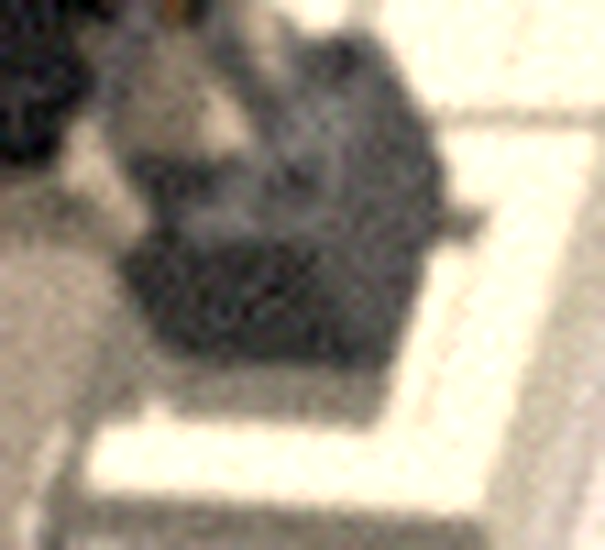

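Predicted and observed edges agree to about 1 px for both the adapter and the pocket rim. Going in gently, watching the force.

>>> servo_tool(
  deltas=[
    [[-0.001, 0.001, 0.004], [0, 0, 0]],
    [[0, 0, 0.004], [0, 0, 0]],
    [[0, 0, 0.003], [0, 0, 0]],
    [[0, 0, 0.003], [0, 0, 0]],
    [[0, 0, 0], [0, 0, 0]],
  ],
)

```text
time: 7.8
tool_pos: [645.7, 97.3, 112.9]
tcp_rot: [-3.141, -0.523, 0.999]
contact_force: [-1.1, 0.3, -1.0]
grip_width: 9.6
finger_force: 30.0
```

```bash
python3 - <<'E'
from h import *
p,Rt=seat(-108,55.5+0);Rc=plan(p,Rt);o=bot.get_obs();print("F tool",Rc.inv().apply(o['contact_force']),"M",Rc.inv().apply(o['moment']))
E
```

```text
cur 7.8 [645.7  97.3 112.9] [-180.   -30.    57.2] F [-1.1  0.3 -1. ] w 9.6 29.995606541633606
shift in present tool axes mm [ 0.  -0.9 15.7] turn deg [ 0.01  0.01 -0.06]
F tool [-0.76235261 -1.09140876  0.67224553] M [-0.071471   -0.37188282  0.02162048]
```

>>> servo_tool(
  deltas=[
    [[0, 0, 0.003], [0, 0, 0]],
    [[0, 0, 0.003], [0, 0, 0]],
    [[0, 0, 0], [0, 0, 0]],
  ],
)

```text
time: 8.18
tool_pos: [647.3, 99.8, 107.6]
tcp_rot: [-3.141, -0.523, 0.999]
contact_force: [0.6, -0.5, -0.8]
grip_width: 9.7
finger_force: 30.0
```

```bash
cat > st.py <<'E'
import sys
from h import *
p,Rt=seat(float(sys.argv[1]),float(sys.argv[2]));Rc=plan(p,Rt);o=bot.get_obs();print("F tool",Rc.inv().apply(o['contact_force']).round(1),"M",Rc.inv().apply(o['moment']).round(2))
E
python3 st.py -108 55.5
```

```text
cur 8.175 [647.3  99.8 107.6] [-180.   -30.    57.2] F [ 0.6 -0.5 -0.8] w 9.7 29.995632469654083
shift in present tool axes mm [ 0.1 -0.8  9.7] turn deg [ 0.01  0.02 -0.06]
F tool [-0.4  0.8  0.6] M [-0.05 -0.44 -0.06]
```

>>> servo_tool(
  deltas=[
    [[0, 0, 0.003], [0, 0, 0]],
    [[0, 0, 0.003], [0, 0, 0]],
    [[0, 0, 0.002], [0, 0, 0]],
    [[0, 0, 0], [0, 0, 0]],
  ],
)

```text
time: 8.68
tool_pos: [649.5, 103.1, 100.8]
tcp_rot: [-3.141, -0.523, 0.999]
contact_force: [-0.3, -0.4, -1.3]
grip_width: 9.6
finger_force: 30.0
```

```bash
python3 st.py -108 55.5
```

```text
cur 8.675 [649.5 103.1 100.8] [-180.   -30.    57.2] F [-0.3 -0.4 -1.3] w 9.6 29.995584189891815
shift in present tool axes mm [ 0.  -0.9  1.8] turn deg [ 0.02  0.01 -0.06]
F tool [-1.1 -0.1  0.9] M [-0.01 -0.45 -0.01]
```

>>> servo_tool(
  deltas=[
    [[0, 0, 0.001], [0, 0, 0]],
    [[0, 0, 0.001], [0, 0, 0]],
    [[0, 0, 0.001], [0, 0, 0]],
    [[0, 0, 0], [0, 0, 0]],
  ],
)

```text
time: 9.18
tool_pos: [650.2, 103.8, 99.6]
tcp_rot: [3.141, -0.524, 1.0]
contact_force: [-8.6, -5.0, 8.5]
grip_width: 9.7
finger_force: 30.0
```

```bash
python3 st.py -108 55.5
```

```text
cur 9.175 [650.2 103.8  99.6] [180.  -30.   57.3] F [-8.6 -5.   8.5] w 9.7 29.999812245368958
shift in present tool axes mm [-0.2 -1.1  0.3] turn deg [ 0.06 -0.01 -0.02]
F tool [ -3.4  -4.5 -11.7] M [ 0.55 -0.79  0.  ]
```

The force and depth match the floor at home position, so I'm releasing.

>>> servo_tool(
  deltas=[
    [[0, 0, -0.001], [0, 0, 0]],
    [[0, 0, 0], [0, 0, 0]],
    [[0, 0, 0], [0, 0, 0]],
    [[0, 0, 0], [0, 0, 0]],
  ],
  fingers=0.45,
)

```text
time: 9.68
tool_pos: [650.2, 103.9, 99.2]
tcp_rot: [-3.141, -0.524, 0.999]
contact_force: [-0.9, 0.6, 0.2]
grip_width: 40.6
finger_force: 0.0
```

>>> servo_tool(
  deltas=[
    [[0, 0, -0.01], [0, 0, 0]],
    [[0, 0, -0.02], [0, 0, 0]],
    [[0, 0, -0.03], [0, 0, 0]],
    [[0, 0, -0.03], [0, 0, 0]],
    [[0, 0, -0.03], [0, 0, 0]],
    [[0, 0, 0], [0, -6, 0]],
    [[0, 0, 0], [0, -6, 0]],
    [[0, 0, 0], [0, -6, 0]],
    [[0, 0, 0], [0, -6, 0]],
    [[0, 0, 0], [0, -6, 0]],
    [[0, 0, 0], [0, 0, 0]],
  ],
)

```text
time: 11.05
tool_pos: [618.1, 54.2, 204.3]
tcp_rot: [3.14, -0.001, 1.0]
contact_force: [0.4, -0.6, -0.2]
grip_width: 41.3
finger_force: 0.0
```

```bash
python3 - <<'E'
from h import *
plan((470.3,-174,178),down(45))
B=bot.capture("scene");cv2.imwrite("pics/s3.png",B[:,:,::-1])
b=B[130:265,360:460]
c=B[130:230,200:300]
cv2.imwrite("pics/p4.png",cv2.convertScaleAbs(np.hstack([cv2.resize(b,(400,540),interpolation=2),cv2.resize(c,(400,540),interpolation=2)])[:,:,::-1],alpha=1.8))
E
```

```text
cur 11.05 [618.1  54.2 204.3] [ 1.799e+02 -1.000e-01  5.730e+01] F [ 0.4 -0.6 -0.2] w 41.3 0.0
shift in present tool axes mm [-272.    -1.2   26. ] turn deg [ 0.07 -0.07 12.32]
```

View pics/p4.png

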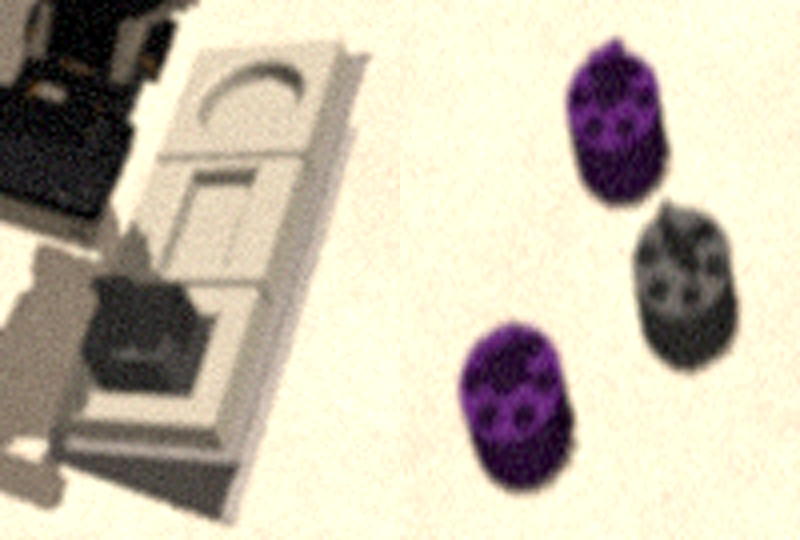

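The square adapter sits level inside its pocket. The round grey adapter is still at its start place, at about (272,183) in the scene. Going to it.

>>> servo_tool(
  deltas=[
    [[-0.034, 0, 0.003], [0, 0, 1.5]],
    [[-0.034, 0.0007, 0.003], [0, 0, 0]],
    [[-0.034, 0.0007, 0.003], [0, 0, 0]],
    [[-0.034, 0.0007, 0.003], [0, 0, 0]],
    [[-0.034, 0.0007, 0.003], [0, 0, 0]],
    [[-0.034, 0.0007, 0.003], [0, 0, 0]],
    [[-0.034, 0.0007, 0.003], [0, 0, 0]],
    [[-0.034, 0.0007, 0.003], [0, 0, 0]],
    [[0, 0, 0], [0, 0, 5.4]],
    [[0, 0, 0], [0, 0, 5.4]],
    [[0, 0, 0], [0, 0, 0]],
  ],
)

```text
time: 12.48
tool_pos: [468.6, -175.3, 179.7]
tcp_rot: [3.141, -0.001, 0.783]
contact_force: [-0.4, 0.5, 0.1]
grip_width: 41.6
finger_force: 0.0
```

```bash
python3 - <<'E'
from h import *
# round centre: circle through far-side arc of the top rim (z=50), from the first pictures
w=np.array([[503,-181],[501,-187],[499,-192],[487,-203],[483,-205],[474,-207],[465,-207],[503,-167],[499,-158]],float)
r=least_squares(lambda a:np.hypot(*(w-a).T)-33,[470,-174]);print(r.x,r.fun.round(1))
plan((*r.x,55.5),down(45))
E
```

```text
[ 470.67105961 -174.40286578] [-0.  -0.2  0.3 -0.1 -0.  -0.2  0.1  0.2 -0.3]
cur 12.475 [ 468.6 -175.3  179.7] [ 1.799e+02 -1.000e-01  4.490e+01] F [-0.4  0.5  0.1] w 41.6 0.0
shift in present tool axes mm [  1.9   0.7 124.2] turn deg [ 0.05 -0.08 -0.13]
```

>>> servo_tool(
  deltas=[
    [[0.002, 0.001, 0.03], [0, 0, 0]],
    [[0, 0, 0.03], [0, 0, 0]],
    [[0, 0, 0.03], [0, 0, 0]],
    [[0, 0, 0.02], [0, 0, 0]],
    [[0, 0, 0.014], [0, 0, 0]],
    [[0, 0, 0], [0, 0, 0]],
  ],
)

```text
time: 13.22
tool_pos: [470.9, -173.9, 54.8]
tcp_rot: [-3.14, 0.0, 0.785]
contact_force: [0.2, -1.5, -0.0]
grip_width: 40.9
finger_force: 0.0
```

>>> servo_tool(
  deltas=[
    [[0, 0, 0], [0, 0, 0]],
    [[0, 0, 0], [0, 0, 0]],
    [[0, 0, 0], [0, 0, 0]],
    [[0, 0, 0], [0, 0, 0]],
    [[0, 0, 0], [0, 0, 0]],
  ],
  fingers=0,
)

```text
time: 13.85
tool_pos: [471.7, -174.1, 55.6]
tcp_rot: [3.141, -0.0, 0.784]
contact_force: [0.3, -1.1, 2.7]
grip_width: 9.7
finger_force: 30.0
```

```bash
python3 - <<'E'
from h import *
p,Rt=seat(108,55.5+30);print(p); p=p+[0,0,60]
o=bot.get_obs();Rc=plan(p,Rt);print("level shift after 140 lift",Rc.inv().apply(p-o['tool_pos']-[0,0,140]).round(1))
E
```

```text
[459.38372473 208.44496572 125.25671476]
cur 13.85 [ 471.7 -174.1   55.6] [180.   -0.   44.9] F [ 0.3 -1.1  2.7] w 9.7 29.99739646911621
shift in present tool axes mm [ 261.5 -279.4 -129.9] turn deg [  3.28  29.88 -12.07]
level shift after 140 lift [ 261.5 -279.5   10.1]
```

>>> servo_tool(
  deltas=[
    [[0, 0, -0.005], [0, 0, 0]],
    [[0, 0, -0.015], [0, 0, 0]],
    [[0, 0, -0.03], [0, 0, 0]],
    [[0, 0, -0.03], [0, 0, 0]],
    [[0, 0, -0.03], [0, 0, 0]],
    [[0, 0, -0.03], [0, 0, 0]],
    [[0, 0, 0], [0, 0, 0]],
  ],
)

```text
time: 14.72
tool_pos: [472.6, -174.5, 198.1]
tcp_rot: [3.136, -0.002, 0.784]
contact_force: [0.7, 1.0, -2.1]
grip_width: 9.9
finger_force: 30.0
```

>>> servo_tool(
  deltas=[
    [[0.0218, -0.0233, 0], [0, 0, 0]],
    [[0.0218, -0.0233, 0], [0, 0, 0]],
    [[0.0218, -0.0233, 0], [0, 0, 0]],
    [[0.0218, -0.0233, 0], [0, 0, 0]],
    [[0.0218, -0.0233, 0], [0, 0, 0]],
    [[0.0218, -0.0233, 0], [0, 0, 0]],
    [[0.0218, -0.0233, 0], [0, 0, 0]],
    [[0.0218, -0.0233, 0], [0, 0, 0]],
    [[0.0218, -0.0233, 0], [0, 0, 0]],
    [[0.0218, -0.0233, 0], [0, 0, 0]],
    [[0.0218, -0.0233, 0], [0, 0, 0]],
    [[0.0218, -0.0233, 0], [0, 0, -6.2]],
    [[0, 0, 0], [0, 0, -6.2]],
    [[0, 0, 0], [0, 5, 0]],
    [[0, 0, 0], [0, 5, 0]],
    [[0, 0, 0], [0, 5, 0]],
    [[0, 0, 0], [0, 5, 0]],
    [[0, 0, 0], [0, 5, 0]],
    [[0, 0, 0], [0, 5, 0]],
    [[0, 0, 0], [0, 0, 0]],
  ],
)

```text
time: 17.23
tool_pos: [457.8, 207.9, 193.8]
tcp_rot: [-3.138, -0.521, 0.997]
contact_force: [0.3, -0.9, -1.0]
grip_width: 10.0
finger_force: 30.0
```

```bash
python3 st.py 108 85.5
```

```text
cur 17.225 [457.8 207.9 193.8] [-179.8  -29.8   57.1] F [ 0.3 -0.9 -1. ] w 10.0 29.995113909244537
shift in present tool axes mm [-32.9   1.2  60.1] turn deg [-0.1   0.16 -0.16]
F tool [-1.   0.7  0.6] M [-0.05 -0.43 -0.02]
```

>>> servo_tool(
  deltas=[
    [[-0.011, 0, 0.02], [0, 0, 0]],
    [[-0.011, 0.0005, 0.02], [0, 0, 0]],
    [[-0.011, 0.0005, 0.02], [0, 0, 0]],
    [[0, 0, 0], [0, 0, 0]],
  ],
)

```text
time: 17.73
tool_pos: [459.8, 209.8, 125.3]
tcp_rot: [-3.138, -0.52, 0.999]
contact_force: [0.4, -0.1, -1.2]
grip_width: 9.6
finger_force: 30.0
```

```bash
python3 st.py 108 85.5; python3 - <<'E'
from h import *
B=bot.capture("scene");cv2.imwrite("pics/s5.png",B[:,:,::-1])
k=10;x0,y0=395,120
im=cv2.convertScaleAbs(cv2.resize(B[y0:y0+58,x0:x0+65],None,fx=k,fy=k,interpolation=2)[:,:,::-1],alpha=2)
o=bot.get_obs();Rc=R.from_euler('xyz',o['tcp_rot']);t=np.linspace(0,2*np.pi,24)
Rn=R.from_euler('ZY',[YAW,-30],degrees=True)
for P,c in(([o['tool_pos']+Rc.apply([33*np.cos(a),33*np.sin(a),50.5]) for a in t],(0,0,255)),([C+Rn.apply([36*np.cos(a),108+36*np.sin(a),0]) for a in t],(0,200,0))):
    for q in proj("scene",P): cv2.circle(im,tuple(int(v) for v in (q-[x0,y0]+.5)*k),2,c,-1)
cv2.imwrite("pics/p5.png",im)
E
```

```text
cur 17.725 [459.8 209.8 125.3] [-179.8  -29.8   57.3] F [ 0.4 -0.1 -1.2] w 9.6 29.995349943637848
shift in present tool axes mm [-1.2  0.4 -0.7] turn deg [-0.21  0.18 -0.03]
F tool [-0.5  0.4  1.1] M [-0.04 -0.41 -0.01]
```

View pics/p5.png

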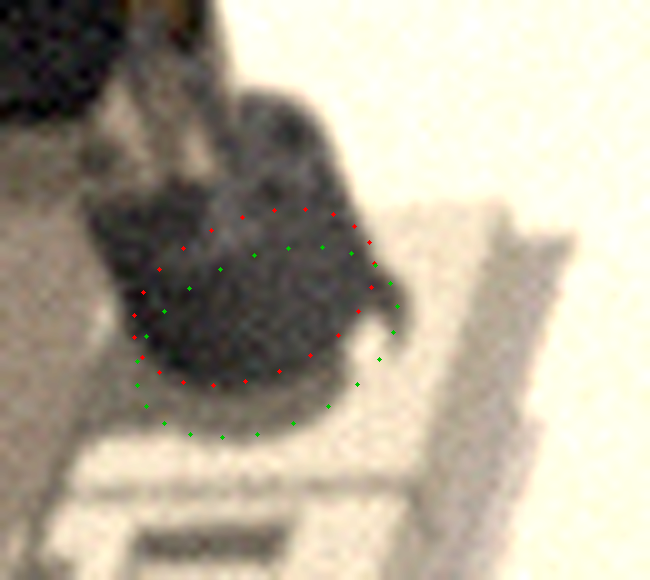

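The overlay shows the adapter's lower rim and the pocket rim within about 1 px of prediction. The pocket is slightly further up-slope than I assumed, so I keep the present +1 mm and go down.

>>> servo_tool(
  deltas=[
    [[0, 0, 0.004], [0, 0, 0]],
    [[0, 0, 0.004], [0, 0, 0]],
    [[0, 0, 0.003], [0, 0, 0]],
    [[0, 0, 0.003], [0, 0, 0]],
    [[0, 0, 0], [0, 0, 0]],
  ],
)

```text
time: 18.4
tool_pos: [464.5, 215.4, 114.5]
tcp_rot: [-3.141, -0.523, 1.001]
contact_force: [-0.1, -0.3, -1.8]
grip_width: 10.1
finger_force: 30.0
```

```bash
python3 st.py 108 55.5
```

```text
cur 18.4 [464.5 215.4 114.5] [-180.   -30.    57.3] F [-0.1 -0.3 -1.8] w 10.1 29.99549835920334
shift in present tool axes mm [-2.  -0.6 16.3] turn deg [-0.03  0.02  0.02]
F tool [-1.2  0.1  1.4] M [-0.09 -0.42 -0.02]
```

>>> servo_tool(
  deltas=[
    [[0, 0, 0.003], [0, 0, 0]],
    [[0, 0, 0.002], [0, 0, 0]],
    [[0, 0, 0], [0, 0, 0]],
  ],
)

```text
time: 18.77
tool_pos: [465.8, 217.5, 110.1]
tcp_rot: [-3.141, -0.523, 1.001]
contact_force: [0.0, 0.6, -1.9]
grip_width: 9.6
finger_force: 30.0
```

```bash
python3 st.py 108 55.5
```

```text
cur 18.775 [465.8 217.5 110.1] [-180.   -30.    57.3] F [ 0.   0.6 -1.9] w 9.6 29.99555379152298
shift in present tool axes mm [-2.  -0.5 11.4] turn deg [-0.03  0.01  0.02]
F tool [-0.5 -0.3  1.9] M [-0.02 -0.44 -0.05]
```

>>> servo_tool(
  deltas=[
    [[-0.0005, 0, 0.003], [0, 0, 0]],
    [[0, 0, 0.003], [0, 0, 0]],
    [[0, 0, 0.003], [0, 0, 0]],
    [[0, 0, 0], [0, 0, 0]],
  ],
)

```text
time: 19.27
tool_pos: [468.0, 221.0, 102.0]
tcp_rot: [-3.141, -0.523, 1.001]
contact_force: [-0.1, 0.1, -1.2]
grip_width: 10.1
finger_force: 30.0
```

>>> servo_tool(
  deltas=[
    [[0, 0, 0.001], [0, 0, 0]],
    [[0, 0, 0.001], [0, 0, 0]],
    [[0, 0, 0.001], [0, 0, 0]],
    [[0, 0, 0], [0, 0, 0]],
  ],
)

```text
time: 19.77
tool_pos: [468.9, 222.1, 99.6]
tcp_rot: [-3.142, -0.524, 1.001]
contact_force: [0.0, 0.4, -1.2]
grip_width: 9.8
finger_force: 30.0
```

```bash
python3 st.py 108 55.5
```

```text
cur 19.775 [468.9 222.1  99.6] [-180.   -30.    57.3] F [ 0.   0.4 -1.2] w 9.8 29.995535910129547
shift in present tool axes mm [-1.6 -0.6 -0.5] turn deg [-0.02  0.    0.03]
F tool [-0.3 -0.2  1.2] M [-0.02 -0.42  0.02]
```

Not touching the floor yet; a little more.

>>> servo_tool(
  deltas=[
    [[0, 0, 0.0007], [0, 0, 0]],
    [[0, 0, 0.0007], [0, 0, 0]],
    [[0, 0, 0], [0, 0, 0]],
  ],
)

```text
time: 20.15
tool_pos: [468.9, 222.4, 99.2]
tcp_rot: [3.141, -0.524, 1.001]
contact_force: [-8.2, -7.7, 12.4]
grip_width: 9.9
finger_force: 30.0
```

```bash
python3 st.py 108 55.5
```

```text
cur 20.15 [468.9 222.4  99.2] [180.  -30.   57.4] F [-8.2 -7.7 12.4] w 9.9 30.006473064422607
shift in present tool axes mm [-1.7 -0.5 -1. ] turn deg [ 0.01 -0.03  0.06]
F tool [ -3.3  -2.7 -16.2] M [ 0.21 -0.86  0.  ]
```

Floor contact reached. Release and withdraw.

>>> servo_tool(
  deltas=[
    [[0, 0, -0.001], [0, 0, 0]],
    [[0, 0, 0], [0, 0, 0]],
    [[0, 0, 0], [0, 0, 0]],
    [[0, 0, 0], [0, 0, 0]],
  ],
  fingers=0.45,
)

```text
time: 20.65
tool_pos: [469.0, 222.3, 99.2]
tcp_rot: [-3.142, -0.523, 1.001]
contact_force: [1.0, 0.4, 0.4]
grip_width: 40.8
finger_force: 0.0
```

>>> servo_tool(
  deltas=[
    [[0, 0, -0.01], [0, 0, 0]],
    [[0, 0, -0.02], [0, 0, 0]],
    [[0, 0, -0.03], [0, 0, 0]],
    [[0, 0, -0.03], [0, 0, 0]],
    [[0, 0, -0.03], [0, 0, 0]],
    [[0, 0, 0], [0, -6, 0]],
    [[0, 0, 0], [0, -6, 0]],
    [[0, 0, 0], [0, -6, 0]],
    [[0, 0, 0], [0, -6, 0]],
    [[0, 0, 0], [0, -6, 0]],
    [[-0.03, 0.03, 0], [0, 0, 0]],
    [[-0.03, 0.03, 0], [0, 0, 0]],
    [[-0.03, 0.03, 0], [0, 0, 0]],
    [[-0.03, 0.03, 0], [0, 0, 0]],
    [[-0.03, 0.03, 0], [0, 0, 0]],
    [[-0.03, 0.03, 0], [0, 0, 0]],
    [[0, 0, 0], [0, 0, 0]],
  ],
)

```text
time: 22.78
tool_pos: [491.0, -79.7, 203.6]
tcp_rot: [3.141, 0.001, 0.996]
contact_force: [-0.9, 0.2, -0.3]
grip_width: 41.3
finger_force: 0.0
```

```bash
python3 - <<'E'
from h import *
k=4;Rn=R.from_euler('ZY',[YAW,-30],degrees=True);t=np.linspace(0,2*np.pi,24);out=[]
for n,x0,y0 in(("top",130,100),("scene",360,125)):
    B=bot.capture(n);cv2.imwrite(f"pics/{n}6.png",B[:,:,::-1])
    im=cv2.convertScaleAbs(cv2.resize(B[y0:y0+145,x0:x0+100+45*(n=="top")],None,fx=k,fy=k,interpolation=2)[:,:,::-1],alpha=1.9)
    e=np.linspace(-1,1,8);sq=[(28*a,28*s) for a in e for s in(-1,1)]+[(28*s,28*a) for a in e for s in(-1,1)]
    for q in proj(n,[C+Rn.apply([33*np.cos(a),108+33*np.sin(a),32]) for a in t]+[C+Rn.apply([a,-108+b,32]) for a,b in sq]): cv2.circle(im,tuple(int(v) for v in (q-[x0,y0]+.5)*k),1,(0,0,255),-1)
    out.append(im)
cv2.imwrite("pics/p6.png",cv2.resize(np.hstack(out),None,fx=.8,fy=.8))
E
```

```text
(no output)
```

View pics/p6.png

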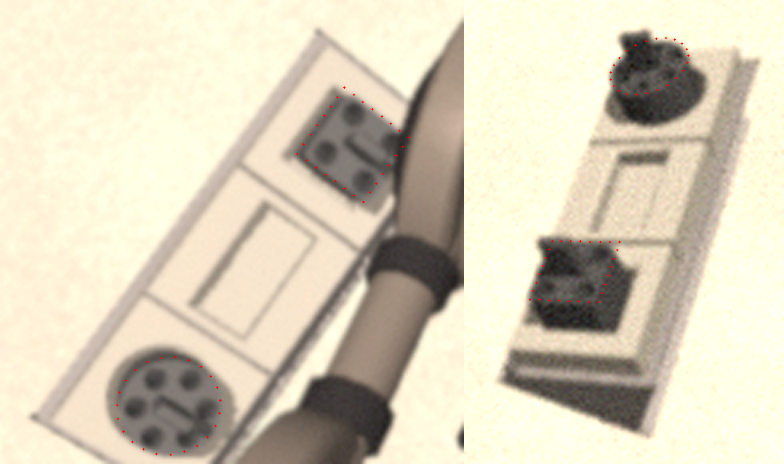

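Both adapters sit in their nests. Their top faces lie on the predicted outlines (dotted) in both views, and the gaps to the pocket walls are small. Handing in.

```bash
python3 -c "
from plant import bot
print(bot.close_job())"
```

```text
the job is handed in; nothing more can be done
None
```

I put the round and square adapters into their matching nests, pressed each onto the pocket floor and released it. The job is handed in after about 23 s of robot time; no verdict came back, but the last pictures show both seated.

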